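Pack the double-shell canisters and raise the caddy handle

ROBOT

A 7-joint arm with a two-finger parallel gripper is mounted at the origin on the work surface. World frame = base frame: x ahead of the robot, y to its left, z up, the work surface at z = 0. Lengths are in m, angles in degrees, forces in N, time in s.
With the tool pointing down it reaches from about 0.425 to 0.875 m from the base axis. Payload 4.7 kg.
Tool frame: the origin (TCP) lies at the very end of the fingers, on their centre line; the grasp point (between the pads) lies 19 mm behind it (env.grasp_offset is the distance from the TCP to the grasp point, in m); z points along the fingers, y is the line along which they close (so a half turn about z gives the same grasp; the last joint's range is limited). The gripper opens to 87 mm and grips with 3 to 60 N. Pads are 19 mm wide; open, the fingers measure 117 mm over their backs; the gripper's body (75 mm by 190 mm) begins 51 mm behind the grasp point.
Start: joints at [68.245, 18.392, -4.016, 83.108, 1.295, 78.541, -3.26], TCP at [0.249, -0.6, 0.223] pointing down, gripper open.
Joint ranges: [-163.93, 163.93], [-17.29, 119.83], [-79.2, 71.16], [3.27, 140.29], [-89.18, 269.18], [5.43, 117.66], [-154.24, 154.24]. Speed limits (degrees/s): [147.25, 147.25, 180, 180, 180, 180, 180].

INTERFACE

Orientations are given as [roll, pitch, yaw] about the fixed x, y, z axes, in that order (R = Rz(yaw) Ry(pitch) Rx(roll)).
In Python, from cell import env gives the robot as it stands. The module is installed in compiled form; this text tells all that it offers.
- The arm moves only by the tool drive_tool, never from a script. Its argument "moves" is one flat list of numbers, 5 for each row, row after row: the shift along the tool's x, y, z in units of 40 mm (1.0 is 40 mm), then the turn about the tool's z in units of 10 degrees (1.0 is 10 degrees), then the finger opening in mm, from 0 to 87. A call has 1 to 5 rows; each row is the pose to reach, as a shift and turn from the pose commanded when the call began, along the tool's axes at that moment; what a row does not reach only later rows make up. A row lasts 1/8 s, in which the tool goes at most 62.5 mm and 10.7 degrees, less where a joint would pass 70% of its speed; a pose out of reach is approached as far as the arm can. A call with a gripper value outside its range is refused whole. The fingers move at their own pace and stop on an object; "squeeze" is the grip in N (left out, the last holds). Time passes only in rows, so rows that repeat a pose let the fingers close. It gives the time, the measured TCP pose, the force, the opening and the grip force at its end, in the units of the state.
- env.get_obs(): the state, without advancing time (a new reading comes with each control period).
- env.read_camera(name): name is "side" or "top"; returns (picture, depth): 420x560x3 uint8, red, green, blue; 420x560 float32, m along the optical axis (not along the pixel's ray), 0 where there is no reading.
- env.camera_model(name): a dict with "K" (3x3 intrinsics, pixels), "rvec" (rotation vector, rad) and "tvec" (3), from world to camera coordinates, as OpenCV has them. Camera axes: x right, y down, z forward; pixel columns grow to the right and rows downward; lengths in m; the calibration is good to about 2 mm. A picture is of the moment at which its call begins. camera_model takes no time and is no camera call.
- env.sign_off(): hands the job in; it is judged then, once.
The state is a dict: "time_s": time; "qpos": joint angles; "joint_velocities": joint speeds; "effort": joint torques, N m; "tool_pos": TCP position; "tool_rot": TCP orientation; "force": force on the tool from outside, world axes, zero at the start; "wrist_torque": the same for the moment, N m; "grip_width": finger opening in m; "grasp_force": force on a finger pad.
Only numpy, scipy, OpenCV 4.12 (cv2) and the standard library are available. Lean on these libraries where they do the work, as an engineer would, in place of code of your own. Each camera call takes 0.05 s, during which the arm holds its last target. There are 200 camera calls.

TASK

Pack the spice caddy for carrying: stand every small steel tin upright in a white cup of its own, then put a blue hood over all three cups (an empty one is closed too, to keep dust out), each right down on the cup's flange and twisted clockwise home so that its yellow grip bar lines up with the cup's red marks. Only when all three canisters are closed, swing the caddy's red carrying handle up over the row until it rests in its catch, just past upright. Do not push the other kitchen things about.

Things in the scene. Friction and masses are not known exactly. Their poses are not given: they have to be found in the camera images.
- tin0: Small round steel inner tin, closed, 44 mm diameter, 40 mm high, with a round black knob 20 mm diameter and 22 mm high on top (62 mm overall, 120 g). Origin: centre of its underside, z up. It can be absent (None). All tins are alike and any tin may go in any cup.
- tin1: Small round steel inner tin, closed, 44 mm diameter, 40 mm high, with a round black knob 20 mm diameter and 22 mm high on top (62 mm overall, 120 g). Origin: centre of its underside, z up. It can be absent (None). All tins are alike and any tin may go in any cup.
- tin2: Small round steel inner tin, closed, 44 mm diameter, 40 mm high, with a round black knob 20 mm diameter and 22 mm high on top (62 mm overall, 120 g). Origin: centre of its underside, z up. It can be absent (None). All tins are alike and any tin may go in any cup.
- cup0: White outer cup (canister's lower half) fixed on the caddy, at its y = +100 mm. Origin: centre of underside, 10 mm above the counter. Flange 96 mm diameter, 12 mm thick; on it a hollow neck, outside 60, inside 52 mm diameter, rim 44 mm and inner floor 12 mm above the origin. Red marks on the flange at +x and -x; above them blue bayonet lugs, 20 to 26 mm high up, out to 36.5 mm radius, 16 mm wide.
- cup1: Same cup as cup0, at the caddy's y = 0, turned by its own angle. Under the clockwise end of each blue lug is a stop, against which a hood's lug ends when twisted home.
- cup2: Same cup as cup0, at the caddy's y = -100 mm, turned by its own angle.
- hood0: Blue hollow hood (canister's twist-on upper half), mouth down: 87 mm outside, 81 mm inside diameter, 66 mm deep inside, top at 70 mm. On top a yellow grip bar along its x: 56 mm long, 14 mm wide, from 70 to 98 mm high. Origin: centre of the mouth's lower edge, z up. 130 to 210 g. At the mouth two inner lugs at +x and -x, 6 mm high, 16 mm wide, in to 32.5 mm radius. Fits any cup.
- hood1: Same as hood0. How to fit: it goes down over the neck only with its grip bar 35 to 140 degrees (best 70) anticlockwise, seen from above, of the line of the cup's red marks; its edge then stands on the flange (hood origin 12 mm above cup origin). Lugs set on lugs leave it 14 mm too high.
- hood2: Same as hood0. How to close: once down on the flange, turning it clockwise (seen from above) takes its lugs under the cup's lugs and ends at a stop, where the bar lies along the line of the red marks (hood x along cup x, either way round); it can then no longer be lifted off.
- caddy: Dark wooden carrying caddy, fixed on the counter: board 104 mm (x) by 344 mm (y), 10 mm thick, with end posts at y = +-166 mm up to 65 mm high. Origin: centre of its underside, z up; the cups stand at y = +100, 0, -100 mm, x = 0.
- handle (a joint): Angle (rad) of the caddy's folding carrying handle: 0 = lying out level towards the caddy's +x, growing as it swings up; 1.57 = straight up; its catch is the stop at 1.68, a little past upright. A stiff hinge holds it where it is left (about 4 N at the bar moves it).
- handle_bar (a point): Middle of the handle's red round crossbar (14 mm diameter, 308 mm long along the caddy's y), 125 mm from the hinge axis; steel side legs at y = +-154 mm. Standing up it spans the row, 175 mm above the counter.
- handle_hinge (a point): Point on the handle's hinge axis in the middle of the caddy, 50 mm above the counter; the axis runs along the caddy's y. Its orientation is the caddy's.
- bowl: White ceramic bowl, 150 mm across, 65 mm high; bystander. Origin: centre of its underside.
- rolling_pin: Red silicone rolling pin with wooden ends, 300 mm long along its x, 44 mm thick; bystander. Origin: centre of its underside.
- cookie_stamp: Tin cookie stamp, disc 50 mm diameter with a wooden knob, 48 mm high; bystander. Origin: centre of its underside.
- measuring_spoons: Set of three grey plastic measuring spoons on a ring, fanned out flat towards its x, 125 mm long, 12 mm high; bystander. Origin: centre of its underside.
- salt_mill: Wooden salt mill, 54 mm diameter, 132 mm high; bystander. Origin: centre of its underside.
- egg_timer: White and red egg timer, 64 mm diameter, 46 mm high; bystander. Origin: centre of its underside.
- mug: Blue mug, 80 mm diameter, 90 mm high; bystander. Origin: centre of its underside.
Mind the look-alikes: they are no part of the job. What is shaped like the hood1 but orange or pink is not meant.

How it is judged (in metres and radians):
On the way, in this order (a step that is already met when the one before it is completed fails the run):
1. every tin there is stands in a cup, and each cup has a hood seated over it and twisted home (((horizontal distance between tin0 and cup0 below 0.013 m and z of tin0 in the frame of cup0 below 0.018 m and angle between tin0's own z axis and vertical below 0.1 rad) or (horizontal distance between tin0 and cup1 below 0.013 m and z of tin0 in the frame of cup1 below 0.018 m and angle between tin0's own z axis and vertical below 0.1 rad) or (horizontal distance between tin0 and cup2 below 0.013 m and z of tin0 in the frame of cup2 below 0.018 m and angle between tin0's own z axis and vertical below 0.1 rad)) and ((horizontal distance between tin1 and cup0 below 0.013 m and z of tin1 in the frame of cup0 below 0.018 m and angle between tin1's own z axis and vertical below 0.1 rad) or (horizontal distance between tin1 and cup1 below 0.013 m and z of tin1 in the frame of cup1 below 0.018 m and angle between tin1's own z axis and vertical below 0.1 rad) or (horizontal distance between tin1 and cup2 below 0.013 m and z of tin1 in the frame of cup2 below 0.018 m and angle between tin1's own z axis and vertical below 0.1 rad)) and ((horizontal distance between tin2 and cup0 below 0.013 m and z of tin2 in the frame of cup0 below 0.018 m and angle between tin2's own z axis and vertical below 0.1 rad) or (horizontal distance between tin2 and cup1 below 0.013 m and z of tin2 in the frame of cup1 below 0.018 m and angle between tin2's own z axis and vertical below 0.1 rad) or (horizontal distance between tin2 and cup2 below 0.013 m and z of tin2 in the frame of cup2 below 0.018 m and angle between tin2's own z axis and vertical below 0.1 rad)) and ((horizontal distance between hood0 and cup0 below 0.006 m and z of hood0 in the frame of cup0 below 0.016 m and angle between the x axis of hood0 and the x axis of cup0, either way round below 0.25 rad and angle between hood0's own z axis and vertical below 0.06 rad) or (horizontal distance between hood1 and cup0 below 0.006 m and z of hood1 in the frame of cup0 below 0.016 m and angle between the x axis of hood1 and the x axis of cup0, either way round below 0.25 rad and angle between hood1's own z axis and vertical below 0.06 rad) or (horizontal distance between hood2 and cup0 below 0.006 m and z of hood2 in the frame of cup0 below 0.016 m and angle between the x axis of hood2 and the x axis of cup0, either way round below 0.25 rad and angle between hood2's own z axis and vertical below 0.06 rad)) and ((horizontal distance between hood0 and cup1 below 0.006 m and z of hood0 in the frame of cup1 below 0.016 m and angle between the x axis of hood0 and the x axis of cup1, either way round below 0.25 rad and angle between hood0's own z axis and vertical below 0.06 rad) or (horizontal distance between hood1 and cup1 below 0.006 m and z of hood1 in the frame of cup1 below 0.016 m and angle between the x axis of hood1 and the x axis of cup1, either way round below 0.25 rad and angle between hood1's own z axis and vertical below 0.06 rad) or (horizontal distance between hood2 and cup1 below 0.006 m and z of hood2 in the frame of cup1 below 0.016 m and angle between the x axis of hood2 and the x axis of cup1, either way round below 0.25 rad and angle between hood2's own z axis and vertical below 0.06 rad)) and ((horizontal distance between hood0 and cup2 below 0.006 m and z of hood0 in the frame of cup2 below 0.016 m and angle between the x axis of hood0 and the x axis of cup2, either way round below 0.25 rad and angle between hood0's own z axis and vertical below 0.06 rad) or (horizontal distance between hood1 and cup2 below 0.006 m and z of hood1 in the frame of cup2 below 0.016 m and angle between the x axis of hood1 and the x axis of cup2, either way round below 0.25 rad and angle between hood1's own z axis and vertical below 0.06 rad) or (horizontal distance between hood2 and cup2 below 0.006 m and z of hood2 in the frame of cup2 below 0.016 m and angle between the x axis of hood2 and the x axis of cup2, either way round below 0.25 rad and angle between hood2's own z axis and vertical below 0.06 rad))), for 0.2 s.
2. then the handle is swung up into its catch (value of joint handle above 1.6 rad), for 0.2 s.
At the end, for the whole second after the job is handed in: Each tin present stands in a cup (centre within 13 mm of the cup's axis, down in the neck, upright); each cup carries a hood centred on it within 6 mm, seated on its flange within 4 mm, level, and twisted home within 0.25 rad (14 degrees); the handle is at more than 1.6 rad; everything is at rest (all of step 1 and value of joint handle above 1.6 rad and velocity of joint handle below 0.1 rad/s and linear speed of each of tin0, tin1, tin2, hood0, hood1, hood2 below 0.02 m/s); the robot touches nothing.
It fails at once if a bystander was shoved more than 60 mm or knocked over (distance of any of bowl, rolling_pin, cookie_stamp, measuring_spoons, salt_mill, egg_timer, mug from where it was at the start of the episode above 0.06 m or angle between any of bowl, rolling_pin, cookie_stamp, measuring_spoons, salt_mill, egg_timer, mug's own z axis and vertical above 0.6 rad).
Of tin0, tin1, tin2 only 1 to 3 are there at a start; the rules pass over those that are not, and their reading is None.
At some moment in a run one of tin0, tin1, tin2, hood0, hood1, hood2 may be knocked a few centimetres aside while the robot is not near it.
It also fails if it takes over 210 s, if anything falls off the work surface, if the arm or the gripper's body presses on something with over 40 N, if the wrist force passes 120 N, or if a joint passes its speed limit or range.

## Working session

There is one attempt and no reset: what is moved stays moved. The work goes in short steps, Python scripts to look and compute and a tool call to move; the robot and the scene stay as the last step left them, time stands still between calls to the robot, and variables do not carry over. Pictures are saved under pics/ and viewed, at most 14 in all, crops included, and the job is handed in when it is done.

Besides the shell and the picture viewer there is one more tool, called after "Emit:" as a command line: name --argument value ..., lists and objects as JSON in quotes. drive_tool: Moves the arm, as the interface text tells. Its arguments: {"type":"object","properties":{"moves":{"type":"array","items":{"type":"number"}},"squeeze":{"type":"number"}},"required":["moves"]}

```bash
mkdir -p pics; cat > h.py <<'E'
from cell import env
import numpy as np, cv2
from scipy.spatial.transform import Rotation as R
def cam(n):
    m=env.camera_model(n); return np.array(m["K"]),cv2.Rodrigues(np.array(m["rvec"],float))[0],np.array(m["tvec"],float).ravel()
def cloud(n,d):
    K,Rm,t=cam(n); v,u=np.mgrid[:d.shape[0],:d.shape[1]]
    P=np.stack([(u-K[0,2])/K[0,0]*d,(v-K[1,2])/K[1,1]*d,d],-1)
    return (P-t)@Rm
def snap(n,f):
    p,d=env.read_camera(n); cv2.imwrite(f"pics/{f}.png",p[...,::-1]); np.savez(f"pics/{f}.npz",p=p,d=d,P=cloud(n,d)); return p,d,cloud(n,d)
E
python3 - <<'E'
from h import *
for n in("top","side"):
    p,d,P=snap(n,n+"0"); K,Rm,t=cam(n); print(n,K[0,0],-Rm.T@t,Rm[2]); 
    cv2.imwrite(f"pics/{n}0b.png",cv2.resize(p[...,::-1],(800,600),interpolation=cv2.INTER_CUBIC))
o=env.get_obs();print(o, env.grasp_offset)
E
```

```text
top 498.26911244542816 [0.33783303 0.03700371 1.72984108] [ 0.11557499  0.02221768 -0.99305025]
side 502.35486258156624 [ 0.44253522 -0.95086899  0.98083014] [ 0.04309421  0.74322782 -0.66764908]
{'time_s': 0.1, 'qpos': array([68.2456634 , 18.43334291, -4.01592744, 83.16814571,  1.29464429,
       78.54132412, -3.26124876]), 'joint_velocities': array([ 0.08433801, -0.12035672,  0.06431969, -0.17990935,  0.08374333,
       -0.05342365,  0.04075761]), 'effort': array([ 8.85652639e-05, -4.92572093e+01, -4.05416228e-01, -3.13396347e+01,
       -6.41111308e-02,  3.95414466e-02,  3.47153934e-05]), 'tool_pos': array([ 0.24916435, -0.59980622,  0.22158555]), 'tool_rot': array([-1.79902402e+02,  5.05005397e-03,  2.25629966e+01]), 'force': array([-0.7687744 ,  0.47062486, -0.17750584]), 'wrist_torque': array([-0.01733608,  0.10524913, -0.02023814]), 'grasp_force': 0.0, 'grip_width': 0.08726376313241556} 0.0187
```

View pics/top0b.png

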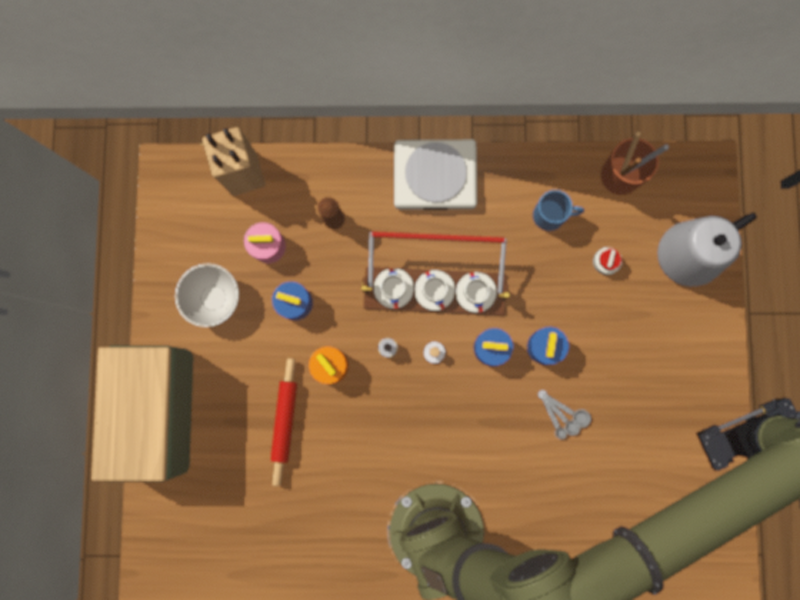

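View pics/side0b.png

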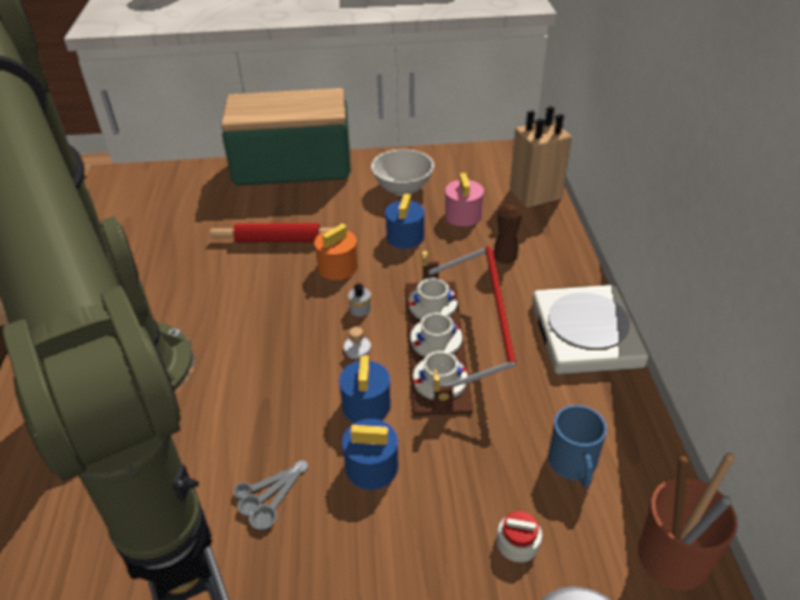

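Seen in the 800x600 views:
- **Tin:** one, with a black knob, at top (387,347). The look-alike is the cookie stamp with a wooden knob at (433,352).
- **Blue hoods:** top (291,301), (494,347) and (548,346). Decoys are pink at (263,241) and orange at (327,365).
- **Cups:** top (393,288), (435,291) and (477,292).
- **Handle:** it lies out towards +x.

Next is a close crop.

```bash
python3 - <<'E'
import cv2,numpy as np
a=np.load("pics/top0.npz");p=a["p"][:,:,::-1]
c=cv2.resize(p[150:275,180:410],None,fx=3.47,fy=3.47,interpolation=cv2.INTER_CUBIC)
cv2.imwrite("pics/c1.png",c)
P=a["P"];hsv=cv2.cvtColor(a["p"],cv2.COLOR_RGB2HSV)
def big(u,v): return int(u*.7),int(v*.7)
def loc(u,v,w,zlo,zhi,name,f=None):
    x,y=big(u,v); Q=P[y-w:y+w,x-w:x+w].reshape(-1,3);H=hsv[y-w:y+w,x-w:x+w].reshape(-1,3)
    m=(Q[:,2]>zlo)&(Q[:,2]<zhi)
    if f is not None: m&=f(H)
    Q=Q[m][:,:2]; c=Q.mean(0); mr=cv2.minAreaRect(Q.astype(np.float32)*1000)
    w_,V=np.linalg.eigh(np.cov(Q.T)); ax=V[:,1]
    print(name,len(Q),c.round(4),"rect c",np.round(mr[0],1),np.round(mr[1],1),"axis deg",round(np.degrees(np.arctan2(ax[1],ax[0])),1),"zmax",P[y-w:y+w,x-w:x+w,2].max().round(3))
yel=lambda H:(H[:,0]>20)&(H[:,0]<35)&(H[:,1]>150)
for n,u,v in(("hL",291,301),("hM",494,347),("hR",548,346),("pink",263,241),("orange",327,365)):
    loc(u,v,20,.085,.11,n,yel); loc(u,v,25,.062,.11,n+" top")
loc(387,347,10,.03,.07,"tin");loc(433,352,10,.03,.06,"stamp")
for n,u,v in(("c0",393,288),("c1",435,291),("c2",477,292)):
    loc(u,v,18,.046,.065,n+" rim"); 
    x,y=big(u,v); print("floor z",np.round(P[y-6:y+7:3,x-6:x+7:3,2],3).tolist())
red=lambda H:((H[:,0]<8)|(H[:,0]>172))&(H[:,1]>150)
for n,u,v in(("barL",374,235),("barM",438,238),("barR",500,240)): loc(u,v,8,.03,.15,n,red)
loc(367,289,6,.06,.09,"postL");loc(505,295,6,.06,.09,"postR")
loc(330,212,16,.1,.15,"mill");loc(553,210,20,.08,.1,"mug");loc(565,418,25,.004,.03,"spoons");loc(284,420,25,.02,.06,"pin")
E
```

```text
hL 53 [0.5417 0.3418] rect c [541.8 341.9] [51.2 10.7] axis deg 71.9 zmax 1.73
hL top 506 [0.5413 0.3439] rect c [541.8 344.7] [85.7 82.5] axis deg 73.4 zmax 1.73
hM 58 [ 0.4319 -0.1346] rect c [ 432.  -134.5] [50.1 11.7] axis deg 83.0 zmax 1.73
hM top 528 [ 0.4314 -0.1333] rect c [ 432.6 -134.1] [83.8 83.6] axis deg 176.2 zmax 1.73
hR 70 [ 0.4339 -0.2621] rect c [ 434.1 -262.3] [14.8 50.8] axis deg 170.0 zmax 1.73
hR top 538 [ 0.4341 -0.2606] rect c [ 441.5 -244.2] [124.9  86. ] axis deg 93.1 zmax 1.73
pink 59 [0.6829 0.4113] rect c [684.1 412.8] [13.5 52. ] axis deg 92.9 zmax 1.73
pink top 498 [0.682  0.4128] rect c [672.4 441.7] [ 87.4 145.4] axis deg 140.5 zmax 1.73
orange 76 [0.3888 0.2539] rect c [389.1 254.5] [55.6 13.1] axis deg -140.5 zmax 1.73
orange top 523 [0.3885 0.2541] rect c [389.2 254.9] [84.2 83.3] axis deg 72.4 zmax 1.73
tin 136 [0.431  0.1151] rect c [430.8 114.8] [40.9 44.1] axis deg -153.9 zmax 1.73
stamp 47 [0.421  0.0047] rect c [420.6   4.7] [23.6 23.6] axis deg 82.7 zmax 1.73
c0 rim 99 [0.5814 0.1217] rect c [578.1 118.5] [90.6 60. ] axis deg 74.9 zmax 1.73

[... 821 characters left out ...]
max 1.73
barM 55 [ 6.838e-01 -5.000e-04] rect c [684.8  -1.6] [49.8 12.9] axis deg 85.4 zmax 0.117
barR 37 [ 0.6776 -0.1371] rect c [ 677.6 -138.2] [12.2 33.9] axis deg 88.4 zmax 1.73
postL 33 [0.5763 0.1654] rect c [576.2 164.1] [23.2 29.4] axis deg -178.1 zmax 0.094
postR 30 [ 0.565  -0.1604] rect c [ 562.3 -161.4] [32.2 18.9] axis deg -176.3 zmax 1.73
mill 188 [0.7495 0.2505] rect c [751.1 251.2] [49.5 47.7] axis deg -160.3 zmax 1.73
mug 117 [ 0.7583 -0.2805] rect c [ 758.3 -277. ] [79.1 80.6] axis deg 118.9 zmax 1.73
spoons 555 [ 0.2706 -0.3059] rect c [ 269.5 -305.9] [168.6 165.5] axis deg 52.7 zmax 1.73
pin 641 [0.2618 0.3598] rect c [262.6 361.3] [ 43.6 168.2] axis deg 174.0 zmax 1.73
```

View pics/c1.png

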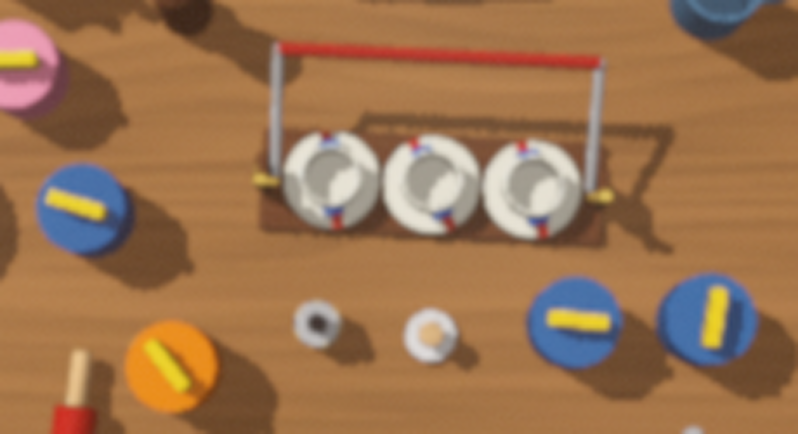

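```bash
cat >> h.py <<'E'
S=2 # px per mm; image up = +x, left=+y
def rect(p,n,z,cx,cy,half):
    K,Rm,t=cam(n); N=int(2*half*1000*S)
    # pixel (u,v) of output -> world x=cx+half-v/(1000S), y=cy+half-u/(1000S)
    A=np.array([[0,-1/(1000*S),cx+half],[-1/(1000*S),0,cy+half],[0,0,1]])
    H=K@np.column_stack([Rm[:,0],Rm[:,1],Rm[:,2]*z+t])@A
    return cv2.warpPerspective(p,H,(N,N),flags=cv2.INTER_CUBIC|cv2.WARP_INVERSE_MAP)
def w(u,v,cx,cy,half): return cx+half-v/(1000*S),cy+half-u/(1000*S)
def circ(p,n,z,cx,cy,r,half=.07):
    # template search: mean gradient along circle, subpixel enough
    g=cv2.GaussianBlur(rect(p,n,z,cx,cy,half),(0,0),1.5).astype(float)
    th=np.linspace(0,2*np.pi,180,endpoint=False);best=None
    for dx in np.arange(-.012,.0121,.0005):
        for dy in np.arange(-.012,.0121,.0005):
            s=[]
            for k in(-.003,.003):
                X=dx+(r+k)*np.cos(th);Y=dy+(r+k)*np.sin(th)
                s.append(g[((half-X)*1000*S).astype(int),((half-Y)*1000*S).astype(int)])
            q=np.abs(s[0]-s[1]).sum(-1); q=np.minimum(q,150).mean()
            if best is None or q>best[0]: best=(q,cx+dx,cy+dy)
    return np.round(best,4)
def colmask(im,c):
    H=cv2.cvtColor(im,cv2.COLOR_RGB2HSV).astype(int);h,s,v=H[...,0],H[...,1],H[...,2]
    if c=="y": return (h>20)&(h<35)&(s>140)&(v>110)
    if c=="r": return ((h<7)|(h>170))&(s>130)&(v>60)
    if c=="b": return (h>95)&(h<130)&(s>110)
def axis(p,n,z,cx,cy,c,half=.05):
    m=colmask(rect(p,n,z,cx,cy,half),c); m=m.astype(np.uint8)
    vv,uu=np.nonzero(m); x,y=w(uu,vv,cx,cy,half); 
    k=np.hypot(x-cx,y-cy)<half; Q=np.c_[x,y][k]
    W,V=np.linalg.eigh(np.cov(Q.T)); a=V[:,1]
    r=cv2.minAreaRect((Q*1000).astype(np.float32))
    return len(Q),Q.mean(0).round(4),np.round(r[0],1),np.round(r[1],1),round(np.degrees(np.arctan2(a[1],a[0]))%180,1)
E
python3 - <<'E'
from h import *
p=np.load("pics/top0.npz")["p"]
for n,c in(("c0",(.573,.102)),("c1",(.569,.002)),("c2",(.565,-.098))):
    print(n,"flange",circ(p,"top",.022,*c,.048),"rim",circ(p,"top",.054,*c,.030),axis(p,"top",.023,*c,"r"))
for n,c in(("hL",(.542,.343)),("hM",(.432,-.134)),("hR",(.434,-.262))):
    print(n,circ(p,"top",.07,*c,.0435),axis(p,"top",.098,*c,"y"))
print("tin",circ(p,"top",.04,.431,.115,.022),circ(p,"top",.062,.431,.115,.010))
a=rect(p,"top",.022,.57,.0,.17);cv2.imwrite("pics/r1.png",cv2.resize(a[160:500,:,::-1],(800,400)))
E
```

```text
c0 flange [1.348333e+02 5.765000e-01 9.950000e-02] rim [100.5222   0.574    0.103 ] (350, array([0.5349, 0.0961]), array([575. ,  99.9]), array([96.3,  8.7]), np.float64(7.5))
c1 flange [ 1.402e+02  5.725e-01 -1.000e-03] rim [1.084222e+02 5.685000e-01 2.000000e-03] (323, array([ 0.5501, -0.0082]), array([570.9,   0.7]), array([97.5,  6.2]), np.float64(23.6))
c2 flange [ 1.4285e+02  5.6700e-01 -9.7500e-02] rim [ 1.041167e+02  5.630000e-01 -9.700000e-02] (447, array([ 0.5461, -0.1029]), array([565.8, -98.8]), array([98.6,  8. ]), np.float64(12.9))
hL [116.5667   0.5435   0.3435] (2572, array([0.5418, 0.3415]), array([541.6, 341.9]), array([55.8, 13. ]), np.float64(71.8))
hM [122.1222   0.4325  -0.134 ] (2656, array([ 0.4318, -0.1344]), array([ 431.6, -134.3]), array([55.1, 13.2]), np.float64(83.5))
hR [113.4778   0.435   -0.2635] (3194, array([ 0.4347, -0.2623]), array([ 434.9, -262.4]), array([15.8, 54.2]), np.float64(169.7))
tin [1.309944e+02 4.330000e-01 1.150000e-01] [1.493389e+02 4.325000e-01 1.145000e-01]
```

View pics/r1.png

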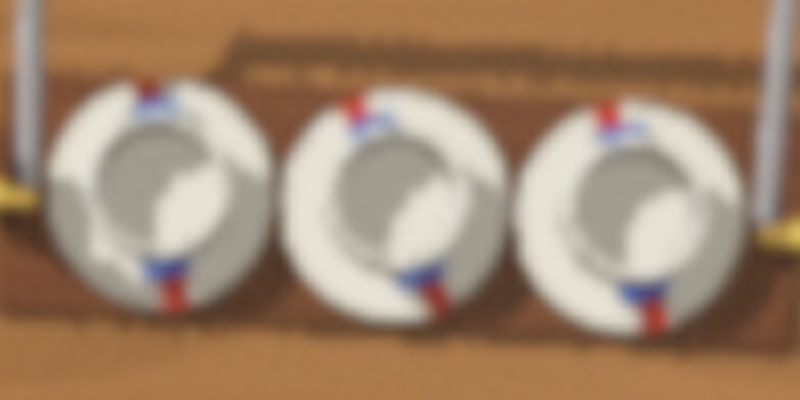

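The picture shows all three cups empty, with red marks at about 7.5, 23.6 and 12.9 degrees for cups 0, 1 and 2. Only one tin is present. I'll start with the nearest hood, hR, which goes on cup2.

```bash
cat > go.py <<'E'
import sys; from h import *
def go(*T):
    o=env.get_obs(); q=np.array(o["tool_pos"]); Rt=R.from_euler("xyz",o["tool_rot"],degrees=True)
    d=Rt.inv().apply(np.array(T[:3])-q)/.04
    a=Rt.as_matrix()[:,0]; yaw=np.degrees(np.arctan2(a[1],a[0])); t=-((T[3]-yaw+180)%360-180)/10
    print("now",q.round(4),"yaw",round(yaw,1),"j7",round(o["qpos"][6]),"-> units",d.round(2),"turn",round(t,2))
if __name__=="__main__": go(*map(float,sys.argv[1:]))
E
python3 go.py .4347 -.2625 .16 -10.3
```

```text
now [ 0.2492 -0.5998  0.2216] yaw 22.6 j7 -3 -> units [ 7.52 -6.    1.55] turn 3.29
```

Emit:
drive_tool --moves '[7.5,-6.0,1.0,3.3,87,7.5,-6.0,1.0,3.3,87,7.5,-6.0,1.0,3.3,87,7.5,-6.0,1.0,3.3,87,7.5,-6.0,1.0,3.3,87]' --squeeze 40

```text
time_s: 0.72
tool_pos: [0.398, -0.3288, 0.1901]
tool_rot: [180.0, 0.0, -10.5]
force: [0.5, 0.2, 0.1]
grip_width: 0.0868
grasp_force: 0.0
```

```bash
python3 go.py .4347 -.2625 .16 -10.3
```

```text
now [ 0.398  -0.3288  0.1901] yaw -10.5 j7 -65 -> units [ 0.6  -1.8   0.75] turn -0.02
```

Emit:
drive_tool --moves '[0.6,-1.8,0.75,0,60,0.6,-1.8,0.75,0,50,0.6,-1.8,0.75,0,50,0.6,-1.8,2.0,0,50,0.6,-1.8,2.4,0,50]'

```text
time_s: 1.35
tool_pos: [0.4314, -0.2659, 0.0924]
tool_rot: [-180.0, 0.2, -10.6]
force: [-0.3, -0.5, 0.3]
grip_width: 0.0519
grasp_force: 0.0
```

```bash
python3 go.py .4347 -.2625 .074 -10.3; python3 -c "
from h import *
p,d,P=snap('top','t1'); print(axis(p,'top',.098,.4347,-.2625,'y'))
cv2.imwrite('pics/t1c.png',cv2.resize(p[200:290,310:430,::-1],(800,600),interpolation=2))"
```

```text
now [ 0.4314 -0.2659  0.0924] yaw -10.6 j7 -74 -> units [ 0.07 -0.1   0.46] turn -0.03
(0, array([nan, nan]), array([0., 0.]), array([0., 0.]), np.float64(nan))
  avg = a.mean(axis, **keepdims_kw)
  ret = um.true_divide(
h.py:42: RuntimeWarning: Degrees of freedom <= 0 for slice
  W,V=np.linalg.eigh(np.cov(Q.T)); a=V[:,1]
  c *= np.true_divide(1, fact)
  c *= np.true_divide(1, fact)
h.py:44: RuntimeWarning: Mean of empty slice.
  return len(Q),Q.mean(0).round(4),np.round(r[0],1),np.round(r[1],1),round(np.degrees(np.arctan2(a[1],a[0]))%180,1)
```

View pics/t1c.png

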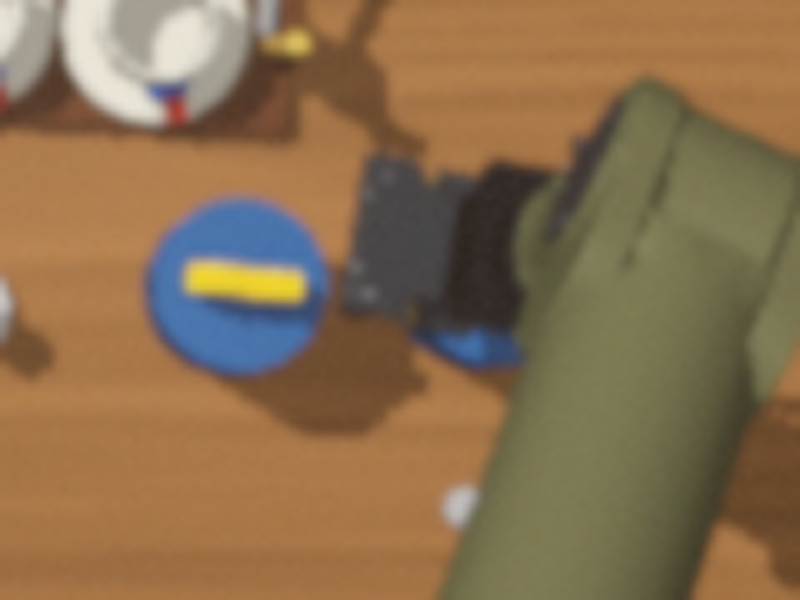

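The crop shows the arm hiding hR from above, with the gripper over it at (440,240). I'll go down and close.

Emit:
drive_tool --moves '[0.07,-0.1,0.45,0,50,0.07,-0.1,0.45,0,50,0.07,-0.1,0.45,0,0,0.07,-0.1,0.45,0,0,0.07,-0.1,0.45,0,0]'

```text
time_s: 2.02
tool_pos: [0.4379, -0.2612, 0.0771]
tool_rot: [180.0, -0.1, -10.4]
force: [0.2, -0.4, -0.1]
grip_width: 0.0277
grasp_force: 0.0
```

Emit:
drive_tool --moves '[0,0,0,0,0,0,0,-0.1,0,0]'

```text
time_s: 2.28
tool_pos: [0.4372, -0.2609, 0.0804]
tool_rot: [-180.0, 0.0, -10.4]
force: [0.2, -0.0, 0.0]
grip_width: 0.0134
grasp_force: 39.9
```

```bash
python3 go.py .4347 -.2625 .074 -10.3; python3 -c "
from h import *
p,d,P=snap('side','s1')
cv2.imwrite('pics/s1c.png',cv2.resize(p[180:390,180:460,::-1],(800,600),interpolation=2))"
```

```text
now [ 0.4372 -0.2609  0.0804] yaw -10.4 j7 -75 -> units [-0.05  0.05  0.16] turn -0.01
```

View pics/s1c.png

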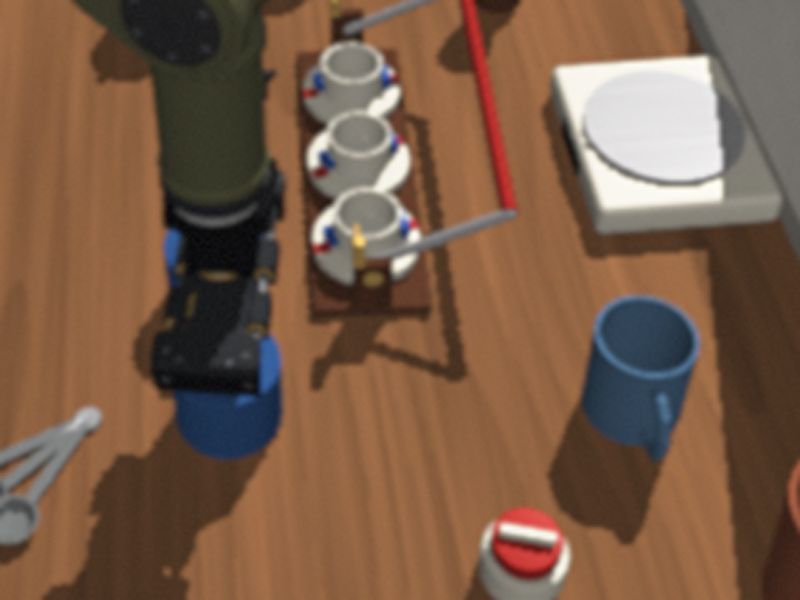

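The side crop shows the gripper holding the hood at (230,400), with the handle part-way up and clear. I'll lift and carry it to cup2.

Emit:
drive_tool --moves '[0,0,-1.5,0,0,0,0,-2.5,0,0,0,0,-2.5,0,0]'

```text
time_s: 2.7
tool_pos: [0.4398, -0.262, 0.1843]
tool_rot: [179.8, -0.4, -10.4]
force: [-0.3, 0.5, -2.5]
grip_width: 0.0137
grasp_force: 39.9
```

```bash
python3 go.py .5667 -.097 .18 83
```

```text
now [ 0.4398 -0.262   0.1843] yaw -10.4 j7 -73 -> units [ 2.37 -4.63  0.11] turn -9.34
```

Emit:
drive_tool --moves '[0.6,-1.0,0,-1.0,0,1.1,-2.0,0,-2.0,0,1.6,-3.0,0,-3.0,0,2.1,-4.0,0,-4.0,0,2.37,-4.63,0,-5.0,0]'

```text
time_s: 3.32
tool_pos: [0.5645, -0.093, 0.1789]
tool_rot: [-179.8, 0.0, 40.1]
force: [0.2, -0.6, -1.2]
grip_width: 0.0137
grasp_force: 39.9
```

Emit:
drive_tool --moves '[0,0,0,-1.0,0,0,0,0,-2.0,0,0,0,0,-3.0,0,0,0,0,-4.0,0,0,0,0,-4.3,0]'

```text
time_s: 3.95
tool_pos: [0.5633, -0.0957, 0.1787]
tool_rot: [-179.8, -0.0, 82.7]
force: [-0.1, 0.2, -1.7]
grip_width: 0.0133
grasp_force: 39.9
```

```bash
python3 go.py .5667 -.097 .13 83;python3 -c "
from h import *
p,d,P=snap('top','t2'); 
p2,d,P=snap('side','s2')
cv2.imwrite('pics/s2c.png',np.hstack([cv2.resize(x[...,::-1],(400,600),interpolation=2) for x in (p[150:300,290:390],p2[200:350,240:340])]))"
```

```text
now [ 0.5633 -0.0957  0.1787] yaw 82.7 j7 -6 -> units [-0.02  0.09  1.22] turn -0.03
```

View pics/s2c.png

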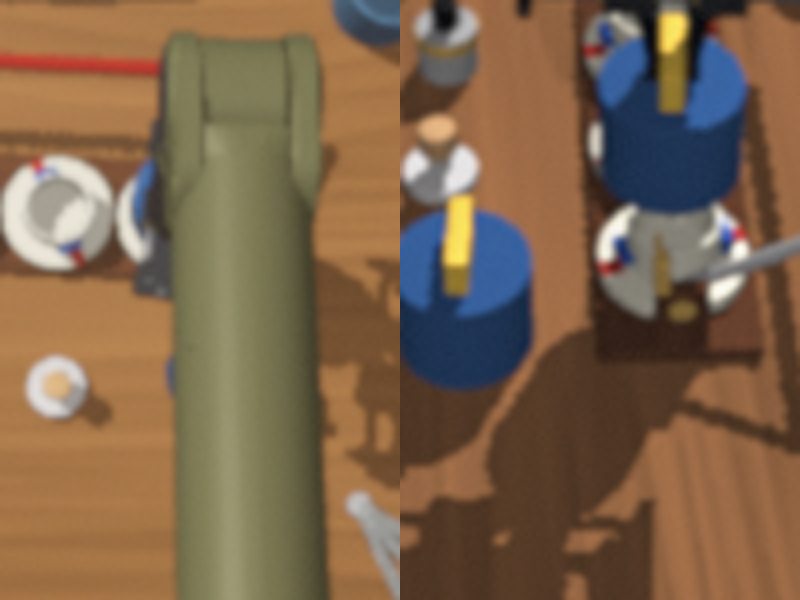

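```bash
python3 - <<'E'
from h import *
p=np.load("pics/s2.npz")["p"]; p0=np.load("pics/side0.npz")["p"]; S1=np.load("pics/s1.npz")["p"]
for n,c in(("c0",(.575,.1)),("c1",(.571,.0007)),("c2",(.5665,-.099))): print(n,circ(p0,"side",.022,*c,.048),circ(p0,"side",.054,*c,.03))
print("hood held",circ(p,"side",.172,.5645,-.098,.0435),"mouth",circ(p,"side",.102,.5645,-.098,.0435))
print("hR0",circ(p0,"side",.07,.4347,-.2625,.0435),"hM0",circ(p0,"side",.07,.432,-.134,.0435), "hL0",circ(p0,"side",.07,.5425,.3425,.0435))
print("tin", circ(p0,"side",.04,.4325,.1145,.022),circ(p0,"side",.062,.4325,.1145,.01))
E
```

```text
c0 [92.35    0.572   0.1025] [1.170667e+02 5.730000e-01 1.015000e-01]
c1 [1.087833e+02 5.655000e-01 2.700000e-03] [ 1.211e+02  5.710e-01 -2.300e-03]
c2 [ 1.074944e+02  5.605000e-01 -9.250000e-02] [ 1.190611e+02  5.660000e-01 -1.020000e-01]
hood held [89.4222  0.5605 -0.0985] mouth [84.9778  0.5605 -0.096 ]
hR0 [123.9778   0.4317  -0.2645] hM0 [110.3      0.429   -0.1355] hL0 [79.3389  0.5385  0.344 ]
tin [98.4667  0.4285  0.1145] [1.194722e+02 4.280000e-01 1.110000e-01]
```

Emit:
drive_tool --moves '[0,0.1,0.4,0,0,0,0.1,0.8,0,0,0,0.1,1.1,0,0,0,0.1,1.4,0,0,0,0.1,1.6,0,0]'

```text
time_s: 4.68
tool_pos: [0.568, -0.0965, 0.1155]
tool_rot: [-180.0, -0.0, 82.6]
force: [0.3, 0.2, -0.8]
grip_width: 0.0138
grasp_force: 39.9
```

Emit:
drive_tool --moves '[0,0,0,0,0,0,0,0.1,0,0,0,0,0.2,0,0,0,0,0.3,0,0,0,0,0.35,0,0]'

```text
time_s: 5.3
tool_pos: [0.5681, -0.0965, 0.1021]
tool_rot: [-180.0, 0.0, 82.6]
force: [-0.4, -0.4, -1.5]
grip_width: 0.0135
grasp_force: 39.9
```

```bash
python3 go.py .5677 -.0965 .0985 83; python3 -c "
from cell import env; o=env.get_obs(); print(o['force'],o['wrist_torque'])"
```

```text
now [ 0.5681 -0.0965  0.1021] yaw 82.6 j7 -8 -> units [-0.   -0.01  0.09] turn -0.04
[-0.38908972 -0.3687133  -1.51711757] [-0.00491859  0.04497025 -0.04420339]
```

Emit:
drive_tool --moves '[0,0,0.1,0,0,0,0,0.15,0,0,0,0,0.15,1.0,0,0,0,0.15,2.0,0,0,0,0.15,3.0,0]'

```text
time_s: 5.92
tool_pos: [0.5694, -0.0979, 0.0985]
tool_rot: [179.8, 0.0, 52.2]
force: [-1.4, -2.6, 7.7]
grip_width: 0.0136
grasp_force: 40.0
```

Emit:
drive_tool --moves '[0,0,0,1.0,0,0,0,0,2.0,0,0,0,0,3.0,0,0,0,0,3.5,0,0,0,0,3.9,0]'

```text
time_s: 6.55
tool_pos: [0.5692, -0.0972, 0.0985]
tool_rot: [179.9, -0.1, 13.4]
force: [-2.6, -1.7, 9.0]
grip_width: 0.0139
grasp_force: 40.0
```

```bash
python3 go.py .5677 -.0965 .0985 12.9; python3 -c "
from cell import env; o=env.get_obs(); print(o['force'],o['wrist_torque'])"
```

```text
now [ 0.5692 -0.0972  0.0985] yaw 13.4 j7 -75 -> units [-0.03 -0.03 -0.  ] turn 0.05
[-2.56705904 -1.69462128  9.04335667] [0.02188089 0.85757097 0.2067105 ]
```

Emit:
drive_tool --moves '[0,0,0,0.3,0,0,0,0,0.6,0]'

```text
time_s: 6.8
tool_pos: [0.5693, -0.0971, 0.0984]
tool_rot: [179.9, -0.1, 7.6]
force: [-2.8, -0.7, 7.6]
grip_width: 0.0141
grasp_force: 43.0
```

```bash
python3 go.py .5677 -.0965 .0985 12.9; python3 -c "
from cell import env; o=env.get_obs(); print(o['force'],o['wrist_torque'])"
```

```text
now [ 0.5693 -0.0971  0.0984] yaw 7.6 j7 -81 -> units [-0.04 -0.02 -0.  ] turn -0.53
[-2.79369361 -0.69182975  7.5737337 ] [-0.21049093  0.64646861  1.11267194]
```

Emit:
drive_tool --moves '[0,0,0,0.5,40,0,0,0,0.5,40,0,0,-0.5,0.5,40,0,0,-1.8,0.5,40,0,0,-1.8,0.5,40]'

```text
time_s: 7.42
tool_pos: [0.5715, -0.0967, 0.1731]
tool_rot: [179.9, -0.5, 2.7]
force: [-0.3, -0.2, 0.3]
grip_width: 0.0396
grasp_force: 0.0
```

```bash
python3 go.py .4320 -.1344 .15 83.5
```

```text
now [ 0.5715 -0.0967  0.1731] yaw 2.7 j7 -84 -> units [-3.53  0.78  0.55] turn -8.08
```

Emit:
drive_tool --moves '[-0.8,0.2,0,-1.0,40,-1.6,0.4,0,-2.0,40,-2.5,0.5,0,-3.0,40,-3.2,0.7,0,-4.0,40,-3.53,0.78,0.2,-5.0,40]'

```text
time_s: 8.05
tool_pos: [0.4274, -0.1348, 0.1603]
tool_rot: [180.0, 0.0, 52.9]
force: [0.7, -0.2, 0.2]
grip_width: 0.0399
grasp_force: 0.0
```

Emit:
drive_tool --moves '[0,0,0,-1.0,50,0,0,0,-2.0,50,0,0,0,-3.0,50,0,0,0,-3.1,50]'

```text
time_s: 8.55
tool_pos: [0.4284, -0.1339, 0.1599]
tool_rot: [-180.0, -0.0, 83.6]
force: [-0.8, 0.8, -0.4]
grip_width: 0.05
grasp_force: 0.0
```

```bash
python3 go.py .4320 -.1344 .075 83.5;python3 - <<'E'
from h import *
p,d,P=snap('side','s3'); p2,_,_=snap('top','t3')
print("hM",circ(p,"side",.07,.4317,-.1344,.0435),axis(p,"side",.098,.4287,-.1355,"y"),"tin",circ(p,"side",.04,.4285,.1145,.022),"hL",circ(p,"side",.07,.5385,.344,.0435))
print("cup2 bar",axis(p,"side",.12,.565,-.098,"y"),circ(p,"side",.092,.565,-.098,.0435))
print("cup2 bar top",axis(p2,"top",.12,.565,-.098,"y"),circ(p2,"top",.092,.568,-.098,.0435))
cv2.imwrite('pics/s3c.png',np.hstack([cv2.resize(x[...,::-1],(400,600),interpolation=2) for x in (p2[150:300,270:370],p[200:350,230:330])]))
E
```

```text
now [ 0.4284 -0.1339  0.1599] yaw 83.6 j7 9 -> units [-0.    0.09  2.12] turn 0.01
hM [114.9889   0.4287  -0.1359] (3700, array([ 0.429 , -0.1449]), array([ 428.6, -145.6]), array([76.1, 14.6]), np.float64(84.7)) tin [45.2778  0.4405  0.106 ] hL [83.4222  0.5385  0.3445]
cup2 bar (6696, array([ 0.5622, -0.1107]), array([ 562.3, -110.1]), array([57.9, 35.4]), np.float64(23.1)) [ 1.065111e+02  5.635000e-01 -9.800000e-02]
cup2 bar top (2886, array([ 0.5657, -0.0979]), array([566.1, -97.9]), array([55. , 14.4]), np.float64(12.4)) [ 9.93444e+01  5.66500e-01 -9.65000e-02]
```

View pics/s3c.png

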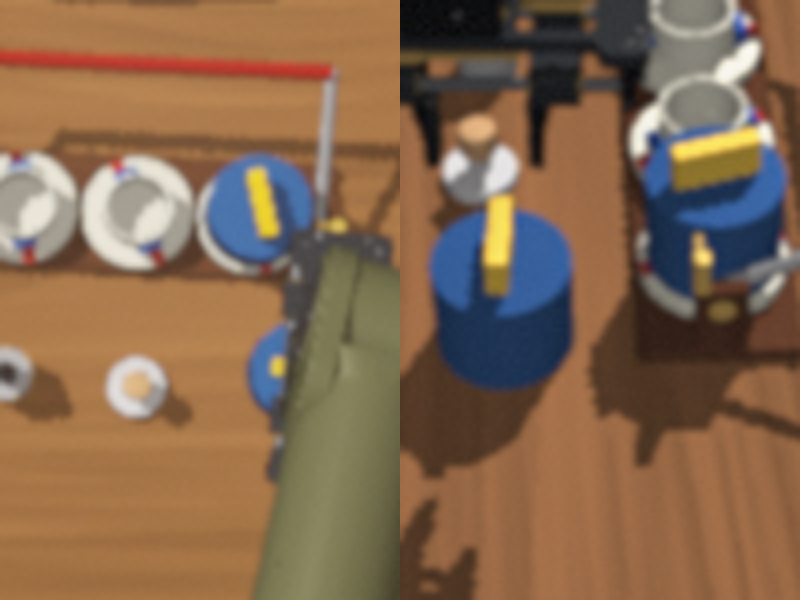

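cup2's hood is seated and aligned: its bar, at (262,203) in the left half, reads 12.4 degrees against marks at 12.9. Next, grasp hM.

Emit:
drive_tool --moves '[0,0.09,0.7,0,50,0,0.09,1.5,0,50,0,0.09,2.1,0,50,0,0.09,2.1,0,50,0,0.09,2.1,0,0]'

```text
time_s: 9.28
tool_pos: [0.4329, -0.1345, 0.0774]
tool_rot: [179.9, 0.0, 83.5]
force: [-0.5, -0.6, -0.4]
grip_width: 0.0457
grasp_force: 0.0
```

Emit:
drive_tool --moves '[0,0,0,0,0,0,0,0,0,0,0,0,0,0,0,0,0,0,0,0]'

```text
time_s: 9.78
tool_pos: [0.4322, -0.1345, 0.0767]
tool_rot: [180.0, 0.0, 83.6]
force: [-0.8, 0.2, 1.6]
grip_width: 0.0134
grasp_force: 40.0
```

Emit:
drive_tool --moves '[0,0,-1,0,0,0,0,-2,0,0,0,0,-2.6,0,0,0,0,-2.6,0,0]'

```text
time_s: 10.28
tool_pos: [0.4334, -0.1347, 0.182]
tool_rot: [179.8, 0.1, 83.6]
force: [-0.1, -1.0, -1.9]
grip_width: 0.0137
grasp_force: 40.0
```

```bash
python3 go.py .572 .001 .18 93.6
```

```text
now [ 0.4334 -0.1347  0.182 ] yaw 83.6 j7 9 -> units [3.76 3.06 0.06] turn -1.0
```

Emit:
drive_tool --moves '[0,0.5,-0.5,0,0,0.9,1.2,-0.7,-0.3,0,1.9,2.0,-0.7,-0.6,0,2.9,2.6,-0.6,-1.0,0,3.76,3.06,0,-1.0,0]'

```text
time_s: 10.9
tool_pos: [0.572, 0.0031, 0.1795]
tool_rot: [180.0, -0.0, 93.6]
force: [-0.0, -0.3, -1.4]
grip_width: 0.0136
grasp_force: 40.0
```

Emit:
drive_tool --moves '[0,0,0,0,0,0,0,0,0,0]'

```text
time_s: 11.15
tool_pos: [0.5697, 0.0007, 0.1789]
tool_rot: [-179.8, 0.0, 93.6]
force: [-0.2, -0.7, -0.8]
grip_width: 0.0138
grasp_force: 40.0
```

```bash
python3 go.py .572 .001 .1155 93.6;python3 - <<'E'
from h import *
p,d,P=snap('side','s4')
print("held",circ(p,"side",.172,.5695,.0,.0435))
E
```

```text
now [0.5697 0.0007 0.1789] yaw 93.6 j7 -4 -> units [0.   0.06 1.58] turn -0.0
held [84.6444  0.5665  0.    ]
```

Emit:
drive_tool --moves '[0,0.06,0.4,0,0,0,0.06,0.8,0,0,0,0.06,1.1,0,0,0,0.06,1.4,0,0,0,0.06,1.6,0,0]'

```text
time_s: 11.82
tool_pos: [0.5728, 0.0014, 0.1155]
tool_rot: [-180.0, -0.0, 93.6]
force: [0.8, 0.7, -1.0]
grip_width: 0.0137
grasp_force: 40.0
```

Emit:
drive_tool --moves '[0,0,0.1,0,0,0,0,0.2,0,0,0,0,0.35,0,0,0,0,0.45,0,0,0,0,0.45,0,0]'

```text
time_s: 12.45
tool_pos: [0.5733, 0.0015, 0.0988]
tool_rot: [180.0, 0.0, 93.6]
force: [-1.9, 0.6, 0.5]
grip_width: 0.0138
grasp_force: 40.0
```

Down on the flange. I'll twist it clockwise.

Emit:
drive_tool --moves '[0,0,0.05,1,0,0,0,0.05,2,0,0,0,0.05,3,0,0,0,0.05,4,0,0,0,0.05,5,0]'

```text
time_s: 13.08
tool_pos: [0.5747, 0.0012, 0.0987]
tool_rot: [179.8, -0.1, 43.3]
force: [-2.6, -2.1, 8.8]
grip_width: 0.0136
grasp_force: 40.1
```

Emit:
drive_tool --moves '[0,0,0,1,0,0,0,0,2,0,0,0,0,2.5,0,0,0,0,2.6,0]'

```text
time_s: 13.58
tool_pos: [0.5739, 0.0028, 0.0987]
tool_rot: [179.9, -0.1, 17.8]
force: [-3.7, 1.2, 8.8]
grip_width: 0.0146
grasp_force: 42.4
```

```bash
python3 go.py .572 .001 .0985 23.6; python3 -c "
from cell import env; o=env.get_obs(); print(o['force'],o['wrist_torque'])"
```

```text
now [0.5739 0.0028 0.0987] yaw 17.8 j7 -79 -> units [-0.06  0.03  0.01] turn -0.58
[-3.73973318  1.17383426  8.8454265 ] [0.21175422 0.86027891 1.08008674]
```

Emit:
drive_tool --moves '[0,0,0,0,40,0,0,0,0,40,0,0,-0.5,0,40,0,0,-1.8,0,40,0,0,-1.8,0,40]'

```text
time_s: 14.2
tool_pos: [0.5763, 0.0015, 0.1729]
tool_rot: [179.8, -0.5, 17.5]
force: [0.8, 0.5, 0.2]
grip_width: 0.0394
grasp_force: 0.0
```

```bash
python3 go.py .4325 .1145 .13 17;python3 - <<'E'
from h import *
p2,_,_=snap('top','t5');p,_,_=snap('side','s5')
print("tin",circ(p2,"top",.04,.4325,.1145,.022),circ(p2,"top",.062,.4325,.1145,.01),"side",circ(p,"side",.04,.4285,.1145,.022))
print("cup1",axis(p2,"top",.12,.572,.001,"y"),"hL",circ(p2,"top",.07,.5425,.343,.0435),axis(p2,"top",.098,.5425,.343,"y"))
E
```

```text
now [0.5763 0.0015 0.1729] yaw 17.5 j7 -78 -> units [-2.58 -3.78  1.04] turn 0.05
tin [1.339611e+02 4.330000e-01 1.150000e-01] [1.500e+02 4.310e-01 1.145e-01] side [100.5389   0.4285   0.114 ]
cup1 (0, array([nan, nan]), array([0., 0.]), array([0., 0.]), np.float64(nan)) hL [119.4444   0.5435   0.3435] (2541, array([0.5418, 0.3414]), array([541.6, 341.9]), array([55.6, 12.8]), np.float64(71.7))
  avg = a.mean(axis, **keepdims_kw)
  ret = um.true_divide(
h.py:42: RuntimeWarning: Degrees of freedom <= 0 for slice
  W,V=np.linalg.eigh(np.cov(Q.T)); a=V[:,1]
  c *= np.true_divide(1, fact)
  c *= np.true_divide(1, fact)
h.py:44: RuntimeWarning: Mean of empty slice.
  return len(Q),Q.mean(0).round(4),np.round(r[0],1),np.round(r[1],1),round(np.degrees(np.arctan2(a[1],a[0]))%180,1)
```

Emit:
drive_tool --moves '[-0.9,-1.2,0,0,40,-1.8,-2.4,0,0,40,-2.6,-3.7,0.3,0,45,-2.6,-3.78,1.0,0,45,-2.6,-3.78,1.0,0,45]'

```text
time_s: 14.92
tool_pos: [0.4257, 0.1138, 0.126]
tool_rot: [-180.0, 0.3, 17.6]
force: [-0.2, 0.3, -0.4]
grip_width: 0.0447
grasp_force: 0.0
```

```bash
python3 go.py .4322 .1147 .044 17
```

```text
now [0.4257 0.1138 0.126 ] yaw 17.6 j7 -90 -> units [0.17 0.03 2.05] turn 0.06
```

Emit:
drive_tool --moves '[0.17,0.03,0.3,0,45,0.17,0.03,1.0,0,45,0.17,0.03,2.0,0,45,0.17,0.03,2.0,0,45]'

```text
time_s: 15.42
tool_pos: [0.4334, 0.1141, 0.046]
tool_rot: [-179.9, 0.4, 17.5]
force: [-0.2, -0.7, 0.4]
grip_width: 0.045
grasp_force: 0.0
```

```bash
python3 go.py .4322 .1147 .044 17
```

```text
now [0.4334 0.1141 0.046 ] yaw 17.5 j7 -93 -> units [-0.02 -0.02  0.05] turn 0.05
```

Emit:
drive_tool --moves '[0,0,0,0,0,0,0,0,0,0,0,0,0,0,0,0,0,0,0,0]' --squeeze 30

```text
time_s: 15.92
tool_pos: [0.436, 0.1156, 0.0495]
tool_rot: [180.0, -0.1, 17.6]
force: [0.3, 0.7, 3.0]
grip_width: 0.019
grasp_force: 30.0
```

Emit:
drive_tool --moves '[0,0,-0.5,0,0,0,0,-1.5,0,0,0,0,-2.5,0,0,0,0,-2.5,0,0]'

```text
time_s: 16.42
tool_pos: [0.4375, 0.1157, 0.1517]
tool_rot: [179.9, -0.4, 17.6]
force: [-0.5, -0.0, -1.4]
grip_width: 0.0187
grasp_force: 30.0
```

```bash
python3 go.py .5755 .1005 .13 17
```

```text
now [0.4375 0.1157 0.1517] yaw 17.6 j7 -89 -> units [3.17 1.4  0.57] turn 0.06
```

Emit:
drive_tool --moves '[1.0,0.4,0,0,0,2.0,0.9,0,0,0,3.0,1.4,0,0,0,3.25,1.4,0.5,0,0,3.25,1.4,0.5,0,0]'

```text
time_s: 17.05
tool_pos: [0.5741, 0.1007, 0.1252]
tool_rot: [-179.9, 0.4, 17.6]
force: [-0.0, 0.5, -1.1]
grip_width: 0.0188
grasp_force: 30.0
```

Emit:
drive_tool --moves '[0,0,0,0,0]'

```text
time_s: 17.18
tool_pos: [0.575, 0.1012, 0.1281]
tool_rot: [-180.0, 0.1, 17.6]
force: [-0.5, 1.0, 0.0]
grip_width: 0.0188
grasp_force: 30.0
```

```bash
python3 go.py .579 .1015 .09 17;python3 - <<'E'
from h import *
p,d,P=snap('side','s6'); z=env.get_obs()["tool_pos"][2]-.0495
print(z,"tin top",circ(p,"side",z+.04,.573,.1,.022),"bottom",circ(p,"side",z,.573,.1,.022))
cv2.imwrite('pics/s6c.png',cv2.resize(p[150:240,250:370,::-1],(800,600),interpolation=2))
E
```

```text
now [0.575  0.1012 0.1281] yaw 17.6 j7 -90 -> units [0.1  0.02 0.95] turn 0.06
0.07924297674273499 tin top [75.4444  0.5785  0.1065] bottom [59.5611  0.5675  0.103 ]
```

View pics/s6c.png

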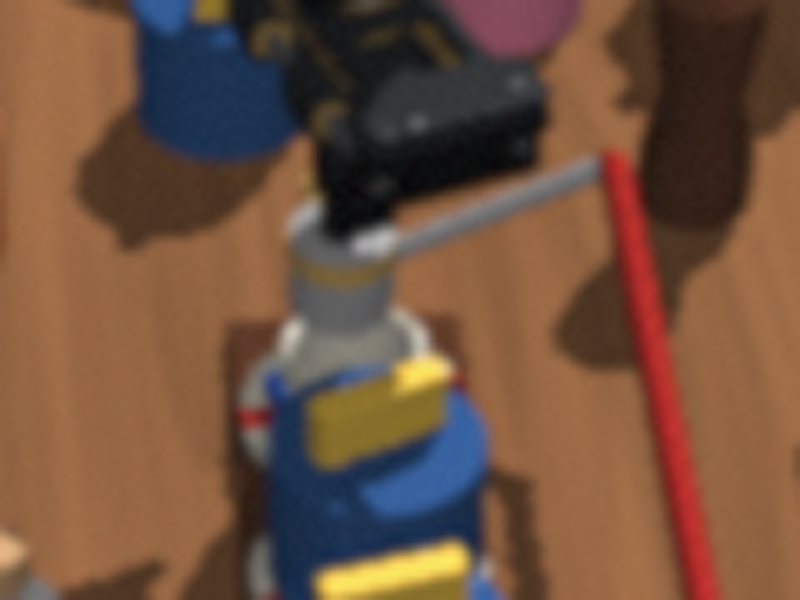

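```bash
python3 - <<'E'
from h import *
K,Rm,t=cam("side");C=-Rm.T@t
def atz(u,v,z):
    r=Rm.T@np.linalg.inv(K)@[u,v,1]; return C+r*(z-C[2])/r[2]
f=lambda x,y:(250+x/6.667,150+y/6.667)
print("tin at bottom-plane edges",[atz(*f(a,b),z).round(4) for a,b,z in((293,290,.09),(392,290,.09),(280,340,.054),(432,340,.054))])
E
```

```text
tin at bottom-plane edges [array([0.5484, 0.0969, 0.09  ]), array([0.5888, 0.0926, 0.09  ]), array([0.5439, 0.1074, 0.054 ]), array([0.6074, 0.1008, 0.054 ])]
```

Emit:
drive_tool --moves '[0.12,0.04,0,0,0,0.12,0.04,0.3,0,0,0.12,0.04,0.6,0,0,0.12,0.04,0.9,0,0,0.12,0.04,1.1,0,0]'

```text
time_s: 17.85
tool_pos: [0.5804, 0.1008, 0.0831]
tool_rot: [-180.0, 0.1, 17.6]
force: [0.2, 0.4, -1.6]
grip_width: 0.0191
grasp_force: 30.0
```

Emit:
drive_tool --moves '[0,0,0.1,0,0,0,0,0.2,0,0,0,0,0.25,0,0]'

```text
time_s: 18.23
tool_pos: [0.5812, 0.101, 0.0745]
tool_rot: [180.0, -0.0, 17.6]
force: [-0.0, -0.0, -1.5]
grip_width: 0.0189
grasp_force: 30.0
```

```bash
python3 go.py .579 .1015 .0715 17
```

```text
now [0.5812 0.101  0.0745] yaw 17.6 j7 -91 -> units [-0.05 -0.03  0.07] turn 0.06
```

Emit:
drive_tool --moves '[0,0,0.05,0,0,0,0,0.08,0,0,0,0,0.08,0,40,0,0,0.08,0,40,0,0,-0.3,0,40]'

```text
time_s: 18.85
tool_pos: [0.5801, 0.1006, 0.086]
tool_rot: [-180.0, 0.1, 17.6]
force: [0.5, 0.4, -0.9]
grip_width: 0.0374
grasp_force: 0.0
```

Emit:
drive_tool --moves '[0,0,-1,0,40,0,0,-2.2,0,40,0,0,-2.2,0,40]'

```text
time_s: 19.23
tool_pos: [0.5843, 0.1019, 0.1806]
tool_rot: [179.9, -0.6, 17.6]
force: [-0.2, -0.3, -0.0]
grip_width: 0.0399
grasp_force: 0.0
```

```bash
python3 go.py .542 .3425 .16 71.8
```

```text
now [0.5843 0.1019 0.1806] yaw 17.6 j7 -89 -> units [ 0.8  -6.06  0.51] turn -5.42
```

Emit:
drive_tool --moves '[0.2,-1.3,0,-1,50,0.4,-2.6,0,-2,50,0.6,-3.9,0,-3,50,0.8,-5.2,0,-4,50,0.8,-6.06,0.4,-5,50]'

```text
time_s: 19.85
tool_pos: [0.5379, 0.3453, 0.1598]
tool_rot: [180.0, -0.2, 68.0]
force: [-0.5, -0.2, -0.2]
grip_width: 0.0498
grasp_force: 0.0
```

Emit:
drive_tool --moves '[0,0,0,-0.4,50,0,0,0,-0.4,50]'

```text
time_s: 20.1
tool_pos: [0.5381, 0.3418, 0.1581]
tool_rot: [-180.0, 0.0, 71.6]
force: [-0.2, 0.0, 0.4]
grip_width: 0.0497
grasp_force: 0.0
```

```bash
python3 go.py .542 .3425 .0765 71.8;python3 - <<'E'
from h import *
p,d,P=snap('side','s7'); p2,_,_=snap('top','t7')
print("hL",circ(p,"side",.07,.5385,.344,.0435))
a=rect(p2,"top",.092,.572,.05,.12)[120:400,:,::-1]
print("tin",circ(p2,"top",.062,.5755,.1005,.022),circ(p2,"top",.084,.5755,.1005,.01))
for n,c in(("cup1",(.572,.001)),("cup2",(.567,-.098))):
    if colmask(rect(p2,"top",.12,*c,.05),"y").sum()>200: print(n,axis(p2,"top",.12,*c,"y"),circ(p2,"top",.092,*c,.0435))
cv2.imwrite('pics/s7c.png',cv2.resize(p2[150:240,250:370,::-1],(800,600),interpolation=2))
E
```

```text
now [0.5381 0.3418 0.1581] yaw 71.6 j7 -63 -> units [0.05 0.09 2.04] turn -0.02
hL [82.6333  0.5385  0.3445]
tin [81.3444  0.5655  0.101 ] [1.499778e+02 5.755000e-01 1.000000e-01]
cup1 (2699, array([0.5725, 0.002 ]), array([572.9,   1.9]), array([55. , 13.8]), np.float64(22.7)) [1.138e+02 5.730e-01 3.000e-03]
cup2 (2903, array([ 0.5657, -0.0979]), array([566.2, -97.9]), array([55. , 14.4]), np.float64(12.4)) [ 1.051611e+02  5.680000e-01 -9.750000e-02]
```

View pics/s7c.png

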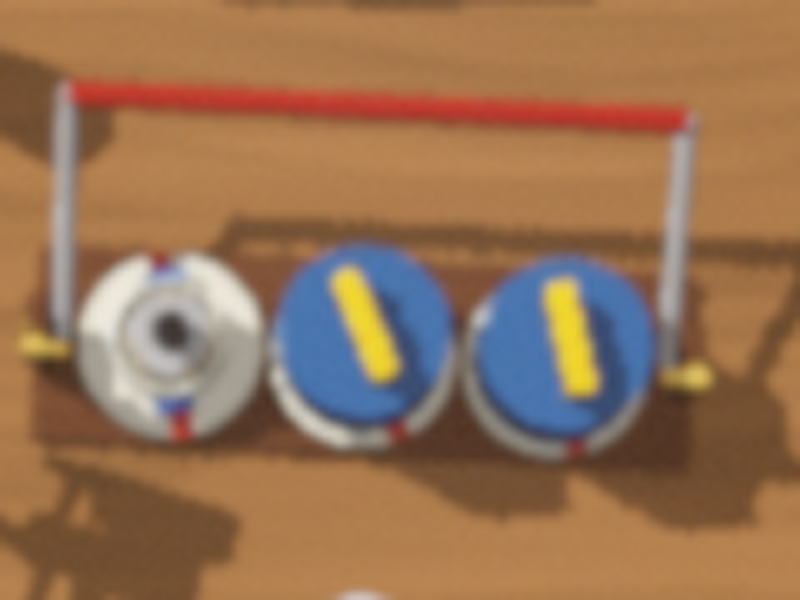

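The tin stands in cup0, with its knob at (172,330). cup1 and cup2 have bars at 22.7 and 12.4 degrees, aligned with their marks. Next, grasp hL.

Emit:
drive_tool --moves '[0.05,0.09,0.7,0,50,0.05,0.09,1.5,0,50,0.05,0.09,2.05,0,50,0.05,0.09,2.05,0,50,0.05,0.09,2.05,0,0]' --squeeze 40

```text
time_s: 20.82
tool_pos: [0.5432, 0.3429, 0.0777]
tool_rot: [179.9, -0.1, 71.5]
force: [-0.2, 0.5, 0.7]
grip_width: 0.0457
grasp_force: 0.0
```

Emit:
drive_tool --moves '[0,0,0,0,0,0,0,0,0,0,0,0,0,0,0,0,0,0,0,0]'

```text
time_s: 21.32
tool_pos: [0.5424, 0.3427, 0.0767]
tool_rot: [-180.0, -0.0, 71.6]
force: [0.2, -0.7, 1.4]
grip_width: 0.0137
grasp_force: 40.1
```

Emit:
drive_tool --moves '[0,0,-1,0,0,0,0,-2,0,0,0,0,-3,0,0,0,0,-3,0,0]'

```text
time_s: 21.82
tool_pos: [0.544, 0.3439, 0.2001]
tool_rot: [179.8, -0.3, 71.6]
force: [-1.1, -0.1, -2.2]
grip_width: 0.0136
grasp_force: 40.0
```

```bash
python3 go.py .576 .1005 .195 77.5
```

```text
now [0.544  0.3439 0.2001] yaw 71.6 j7 -63 -> units [-5.52  2.68  0.11] turn -0.59
```

Emit:
drive_tool --moves '[-1.2,0.6,0,0,0,-2.4,1.2,0,-0.3,0,-3.6,1.8,0,-0.6,0,-4.8,2.4,0,-0.6,0,-5.52,2.68,0.2,-0.6,0]'

```text
time_s: 22.45
tool_pos: [0.5744, 0.0946, 0.187]
tool_rot: [-180.0, 0.1, 77.3]
force: [0.2, 1.0, -1.6]
grip_width: 0.0139
grasp_force: 40.0
```

Emit:
drive_tool --moves '[0,0,0.3,0,0,0,0,0.3,0,0]'

```text
time_s: 22.7
tool_pos: [0.5727, 0.0998, 0.1742]
tool_rot: [-179.8, 0.0, 77.6]
force: [-0.6, 0.5, -1.6]
grip_width: 0.0137
grasp_force: 40.0
```

```bash
python3 go.py .576 .1005 .1155 77.5
```

```text
now [0.5727 0.0998 0.1742] yaw 77.6 j7 -31 -> units [0.04 0.08 1.47] turn 0.01
```

Emit:
drive_tool --moves '[0.03,0.07,0.3,0,0,0.03,0.07,0.7,0,0,0.03,0.07,1.0,0,0,0.03,0.07,1.3,0,0,0.03,0.07,1.5,0,0]'

```text
time_s: 23.32
tool_pos: [0.577, 0.0996, 0.1155]
tool_rot: [-180.0, 0.0, 77.6]
force: [-0.1, -0.3, -1.4]
grip_width: 0.0138
grasp_force: 40.0
```

Emit:
drive_tool --moves '[0,0,0.1,0,0,0,0,0.2,0,0,0,0,0.35,0,0,0,0,0.45,0,0,0,0,0.45,0,0]'

```text
time_s: 23.95
tool_pos: [0.5775, 0.0997, 0.0987]
tool_rot: [180.0, -0.0, 77.6]
force: [-0.3, -0.5, 0.0]
grip_width: 0.0139
grasp_force: 40.1
```

Emit:
drive_tool --moves '[0,0,0.05,1,0,0,0,0.05,2,0,0,0,0.05,3,0,0,0,0.05,4,0,0,0,0.05,5,0]'

```text
time_s: 24.58
tool_pos: [0.5777, 0.0999, 0.0986]
tool_rot: [179.9, -0.0, 27.3]
force: [-6.6, -1.9, 10.8]
grip_width: 0.0137
grasp_force: 40.3
```

Emit:
drive_tool --moves '[0,0,0,1,0,0,0,0,2,0,0,0,0,2.5,0,0,0,0,2.6,0]'

```text
time_s: 25.08
tool_pos: [0.5779, 0.1017, 0.0987]
tool_rot: [-180.0, -0.1, 1.8]
force: [-2.9, 1.5, 8.0]
grip_width: 0.014
grasp_force: 42.5
```

```bash
python3 -c "
from cell import env; o=env.get_obs(); print(o['force'],o['wrist_torque'])"
```

```text
[-2.94491911  1.5240315   7.98470455] [0.3099156  0.80920459 1.05942265]
```

Emit:
drive_tool --moves '[0,0,0,0,40,0,0,0,0,40,0,0,-0.5,0,40,0,0,-2.2,0,40,0,0,-2.8,0,40]'

```text
time_s: 25.7
tool_pos: [0.5791, 0.0999, 0.2136]
tool_rot: [-180.0, -0.3, 1.5]
force: [0.4, -0.1, -0.1]
grip_width: 0.0397
grasp_force: 0.0
```

Emit:
drive_tool --moves '[-0.8,-1.2,-0.3,-1,40,-1.6,-2.4,-0.3,-2,40,-2.2,-3.6,-0.3,-3,40,-2.2,-3.6,-0.3,-4,40,-2.2,-3.6,-0.3,-5,40]'

```text
time_s: 26.32
tool_pos: [0.4853, 0.242, 0.222]
tool_rot: [179.9, -0.1, 52.0]
force: [0.1, -1.1, -0.6]
grip_width: 0.04
grasp_force: 0.0
```

```bash
python3 - <<'E'
from h import *
p,d,P=snap('top','t8')
for n,c in(("cup0",(.576,.1005)),("cup1",(.572,.001)),("cup2",(.567,-.098))):
    m=colmask(rect(p,"top",.12,*c,.05),"y").sum()
    print(n,m, axis(p,"top",.12,*c,"y") if m>200 else "", circ(p,"top",.092,*c,.0435))
for y0 in(.13,.08,.03,-.03,-.08,-.13):
    m=colmask(p,"r")&(abs(P[...,1]-y0)<.012)&(P[...,0]>.64)&(P[...,0]<.72)&(P[...,2]>.06)
    print(y0,m.sum(),np.median(P[m],0).round(4) if m.any() else "")
cv2.imwrite('pics/t8c.png',cv2.resize(p[150:240,250:370,::-1],(800,600),interpolation=2))
E
python3 go.py .684 0 .2 87.3
```

```text
cup0 2448 (2448, array([0.5783, 0.1009]), array([578.5, 100.8]), array([53.9, 12.3]), np.float64(7.5)) [1.051778e+02 5.795000e-01 1.015000e-01]
cup1 2702 (2702, array([0.5725, 0.002 ]), array([572.9,   1.9]), array([55. , 13.7]), np.float64(22.8)) [1.102278e+02 5.740000e-01 3.000000e-03]
cup2 2903 (2902, array([ 0.5656, -0.0979]), array([566.1, -97.9]), array([55. , 14.5]), np.float64(12.5)) [ 1.0515e+02  5.6800e-01 -9.8000e-02]
0.13 21 [0.6898 0.1287 0.1109]
0.08 24 [0.6887 0.0778 0.1093]
0.03 21 [0.6862 0.0298 0.1111]
-0.03 21 [ 0.6822 -0.0295  0.1099]
-0.08 24 [ 0.6794 -0.0775  0.1102]
-0.13 23 [ 0.679  -0.1284  0.1111]
now [0.4855 0.2417 0.222 ] yaw 52.2 j7 -70 -> units [-1.74  7.62  0.56] turn -3.51
```

View pics/t8c.png

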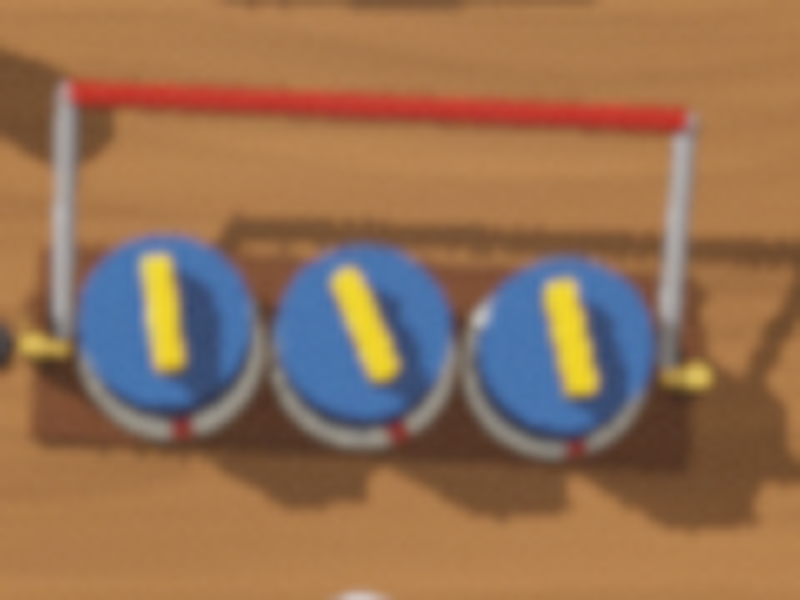

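All three hoods are down, with bars at 7.5, 22.8 and 12.5 degrees, in line with the marks. The handle bar's centre is near (0.684, 0, 0.104). I'll grip it.

Emit:
drive_tool --moves '[-0.35,1.5,0,-0.7,40,-0.7,3,0,-1.4,40,-1.05,4.5,0,-2.1,40,-1.4,6,0,-2.8,40,-1.74,7.5,0,-3.5,40]'

```text
time_s: 27.0
tool_pos: [0.6786, -0.002, 0.2219]
tool_rot: [179.9, 0.0, 86.6]
force: [0.4, -0.9, 0.1]
grip_width: 0.0401
grasp_force: 0.0
```

Emit:
drive_tool --moves '[0,0,0,0,40,0,0,0,0,40]'

```text
time_s: 27.25
tool_pos: [0.6772, 0.0003, 0.2209]
tool_rot: [-180.0, -0.1, 86.4]
force: [0.4, 1.2, -0.5]
grip_width: 0.0399
grasp_force: 0.0
```

```bash
python3 go.py .684 0 .091 87.3
```

```text
now [6.772e-01 3.000e-04 2.209e-01] yaw 86.4 j7 -12 -> units [-0.    0.17  3.25] turn -0.09
```

Emit:
drive_tool --moves '[0,0.17,0.8,-0.1,40,0,0.17,1.7,-0.1,40,0,0.17,2.6,-0.1,40,0,0.17,3.2,-0.1,40,0,0.17,3.2,-0.1,40]' --squeeze 12

```text
time_s: 27.88
tool_pos: [0.6819, 0.0017, 0.0912]
tool_rot: [-179.8, -0.0, 87.6]
force: [-0.3, -0.2, 0.3]
grip_width: 0.0401
grasp_force: 0.0
```

Emit:
drive_tool --moves '[0,0,0,0,0,0,0,0,0,0,0,0,0,0,0,0,0,0,0,0]'

```text
time_s: 28.38
tool_pos: [0.6842, -0.0002, 0.0932]
tool_rot: [180.0, -0.0, 87.5]
force: [0.3, 0.6, 1.4]
grip_width: 0.0137
grasp_force: 12.0
```

```bash
python3 go.py .684 0 .091 87.3; python3 -c "
import numpy as np
r=.125/.04
a0=np.radians(25.6)
for d in (35,45,55,65,75,85,92,96.3): a=np.radians(d); print(d,round(r*(np.cos(a)-np.cos(a0)),2),round(-r*(np.sin(a)-np.sin(a0)),2))"
```

```text
now [ 6.842e-01 -2.000e-04  9.320e-02] yaw 87.5 j7 -13 -> units [ 0.01 -0.01  0.05] turn 0.02
35 -0.26 -0.44
45 -0.61 -0.86
55 -1.03 -1.21
65 -1.5 -1.48
75 -2.01 -1.67
85 -2.55 -1.76
92 -2.93 -1.77
96.3 -3.16 -1.76
```

Emit:
drive_tool --moves '[0,-0.26,-0.44,0,0,0,-0.61,-0.86,0,0,0,-1.03,-1.21,0,0,0,-1.03,-1.21,0,0]' --squeeze 20

```text
time_s: 28.88
tool_pos: [0.6447, 0.0018, 0.1438]
tool_rot: [179.6, -0.0, 87.6]
force: [2.9, 1.2, 6.6]
grip_width: 0.013
grasp_force: 20.0
```

```bash
python3 go.py .6255 0 .1525 87.3; python3 -c "
from cell import env; o=env.get_obs(); print(o['force'],o['wrist_torque'])"
```

```text
now [0.6447 0.0018 0.1438] yaw 87.6 j7 -12 -> units [-0.06 -0.48 -0.22] turn 0.03
[2.90824278 1.15499026 6.60766875] [ 0.11567993 -0.89628405 -0.04431861]
```

Emit:
drive_tool --moves '[0,-0.47,-0.27,0,0,0,-0.98,-0.46,0,0,0,-1.52,-0.55,0,0,0,-1.9,-0.56,0,0,0,-2.2,-0.55,0,0]'

```text
time_s: 29.5
tool_pos: [0.5579, 0.0061, 0.1656]
tool_rot: [179.5, -0.1, 87.6]
force: [3.5, 1.3, 4.4]
grip_width: 0.0135
grasp_force: 20.0
```

```bash
python3 go.py .5575 0 .165 87.3; python3 - <<'E'
from h import *
o=env.get_obs(); print(o['force'])
p,d,P=snap('top','t9')
m=colmask(p,"r")&(P[...,2]>.14)&(P[...,2]<.25)&(P[...,0]<.66)&(P[...,0]>.5)
for y0 in(.12,.08,-.08,-.12):
    k=m&(abs(P[...,1]-y0)<.02); print(y0,k.sum(),np.median(P[k],0).round(4) if k.any() else "")
E
```

```text
now [0.5579 0.0061 0.1656] yaw 87.6 j7 -10 -> units [-0.15 -0.    0.01] turn 0.03
[3.49345775 1.3170483  4.41411243]
0.12 43 [0.5631 0.1216 0.1805]
0.08 41 [0.5622 0.0773 0.1798]
-0.08 23 [ 0.5537 -0.0827  0.1801]
-0.12 52 [ 0.551  -0.1204  0.18  ]
```

Emit:
drive_tool --moves '[0,-0.1,0.0,0,0,0,-0.25,0.02,0,0,0,-0.4,0.03,0,0]'

```text
time_s: 29.92
tool_pos: [0.5551, 0.0062, 0.1657]
tool_rot: [177.9, -0.2, 87.6]
force: [41.4, 1.3, -14.2]
grip_width: 0.0181
grasp_force: 20.0
```

```bash
python3 - <<'E'
from h import *
o=env.get_obs(); print(o['force'])
p,d,P=snap('top','t10')
m=colmask(p,"r")&(P[...,2]>.14)&(P[...,2]<.25)&(P[...,0]<.66)&(P[...,0]>.5)
for y0 in(.12,.08,-.08,-.12):
    k=m&(abs(P[...,1]-y0)<.02); print(y0,k.sum(),np.median(P[k],0).round(4) if k.any() else "")
E
```

```text
[ 41.35945172   1.31768845 -14.22866414]
0.12 43 [0.5634 0.1215 0.1795]
0.08 41 [0.5619 0.0775 0.1797]
-0.08 20 [ 0.5528 -0.0853  0.181 ]
-0.12 52 [ 0.5511 -0.1201  0.1799]
```

It's at the stop. I'll relax, release and back off.

Emit:
drive_tool --moves '[0,0.35,0,0,0,0,0.35,0,0,30,0,0.35,0,0,30,0,0.35,0,0,30,0,0.35,-1,0,30]'

```text
time_s: 30.6
tool_pos: [0.5502, 0.0047, 0.1979]
tool_rot: [-179.5, 0.0, 87.5]
force: [-0.0, -1.2, 0.7]
grip_width: 0.0297
grasp_force: 0.0
```

Emit:
drive_tool --moves '[0,0,-1.5,0,30,0,0,-2,0,30,-1.5,0,-2,0,30,-3,-0.5,-2,0,30,-4.5,-1,-2,0,30]'

```text
time_s: 31.22
tool_pos: [0.5042, -0.1729, 0.2809]
tool_rot: [-179.9, -0.0, 87.6]
force: [-0.7, -0.8, -0.5]
grip_width: 0.0302
grasp_force: 0.0
```

Emit:
drive_tool --moves '[-1.5,-1,0,0,30,-3,-2,0,0,30,-3,-2,0,0,30]'

```text
time_s: 31.6
tool_pos: [0.4166, -0.2917, 0.2809]
tool_rot: [-179.8, 0.0, 87.1]
force: [0.0, 0.2, 0.2]
grip_width: 0.03
grasp_force: 0.0
```

```bash
python3 - <<'E'
from h import *
p,d,P=snap('top','t11');p2,_,_=snap('side','s11')
m=colmask(p,"r")&(P[...,2]>.14)&(P[...,2]<.25)&(P[...,0]<.66)&(P[...,0]>.5)
for y0 in(.12,.0,-.12):
    k=m&(abs(P[...,1]-y0)<.02); print(y0,k.sum(),np.median(P[k],0).round(4) if k.any() else "")
cv2.imwrite('pics/t11c.png',np.hstack([cv2.resize(x[...,::-1],(400,600),interpolation=2) for x in (p[150:300,250:350],p2[170:320,240:340])]))
E
```

```text
0.12 43 [0.5632 0.1216 0.1794]
0.0 35 [ 0.559  -0.0043  0.1806]
-0.12 44 [ 0.5524 -0.1201  0.1798]
```

View pics/t11c.png

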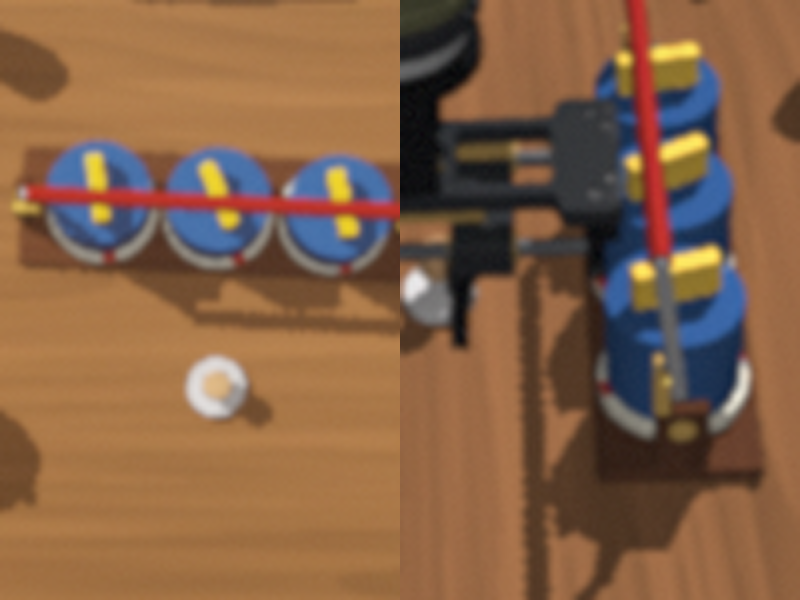

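The handle bar lies just past upright over the row and all hoods are home. I'm handing in.

```bash
python3 -c "
from cell import env; print(env.sign_off())"
```

```text
the job is handed in; nothing more can be done
None
```

I've handed the job in: the one tin I found stands in cup0, all three hoods are seated and twisted home in line with their red marks, and the handle is up against its catch; the sign-off returned no verdict.

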